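# Gauge a spare analyser rod in the taper gauge

### The job

Check the size of the orange rod that stands alone in the blue stand: stand it upright in the wide part of the taper gauge's slot, slide it towards the narrow end until it wedges between the jaws, and leave it there upright with the gauge's black follower pushed up to touch it, so that the reading is kept. The rods are soft plastic: press only lightly, about as hard as you would press a doorbell, never forcing. Leave the spare rods in the grey block and the bottle where they are.

Things in the scene. Friction and masses are not known exactly. Their poses are not given: they have to be found in the camera images.
- gauge: Taper gauge: aluminium block with blue side stripes, fixed, 230 long (its x) x 70 wide (its y) x 36 mm high. Origin: centre of its underside; x runs along the slot from wide to narrow end, z up. The slot, open at the top, runs along y = 0: floor 6 mm above the bench, 27 mm wide from x = -115 to +5 mm, then narrowing evenly to 11 mm at x = +95 mm (5 degrees each side).
- slot_mouth (a point): Loading place in the wide part of the slot, ahead of the parked follower: on the slot's middle line, at gauge x = -5 mm, level with the top of the walls (36 mm above the bench). A rod that stands on the slot's floor here has its centre 20 mm above this point.
- slot_narrow (a point): Point on the slot's middle line, level with the top of the walls, where the slot is narrowest (11 mm, gauge x = +95 mm); a blue block closes the slot behind it. A rod wedges between the jaws 15 to 65 mm before this point, according to its diameter, and stays wedged when let go.
- follower (a joint): Slide of the black follower along the gauge's x, in m: 0 fully back at the wide end, up to 0.135 towards the narrow end; it starts between 0 and 0.010. It moves with about 1.5 N of friction and stays where it is left. It can push a rod ahead of it along the slot; a push of 5 to 10 N wedges the rod, over about 18 N dents it.
- follower_face (a point): Centre of the front of the follower's tongue (faces along gauge x), 30 mm above the bench. The tongue, 10 mm wide, hangs in the slot from 12 mm above the bench up to the follower's black plate, which lies over the gauge: 64 long, 66 wide, 38 to 46 mm above the bench, its front edge 2 mm behind the face.
- follower_knob (a point): Blue upright knob of the follower, a box 14 mm along the slot x 22 mm across, from 46 to 92 mm above the bench. The point is on its middle line, 70 mm above the bench and 45 mm behind the face. Can be gripped or pushed from behind.
- stand: Blue block 60 x 60 x 20 mm, fixed, with one round hole 27 mm wide and 14 mm deep in its centre, in which the rod to be gauged stands. Origin: centre of its underside.
- spares: Grey block 150 (its x) x 60 x 20 mm, fixed, with three such holes at x = -45, 0 and +45 mm, in which the spare rods stand. Origin: centre of its underside.
- rod_a_center (a point): Centre of one of four loose orange plastic rods, round, upright, 100 mm long, unmarked, 14 to 22 mm in diameter (not known, differs from rod to rod), 18 to 67 g. Any of the four may be the one in the blue stand; the other three are spares. Standing in a hole or in the slot, its centre is 56 mm above the bench.
- rod_b_center (a point): Centre of one of four loose orange plastic rods, round, upright, 100 mm long, unmarked, 14 to 22 mm in diameter (not known, differs from rod to rod), 18 to 67 g. Any of the four may be the one in the blue stand; the other three are spares. Standing in a hole or in the slot, its centre is 56 mm above the bench.
- rod_c_center (a point): Centre of one of four loose orange plastic rods, round, upright, 100 mm long, unmarked, 14 to 22 mm in diameter (not known, differs from rod to rod), 18 to 67 g. Any of the four may be the one in the blue stand; the other three are spares. Standing in a hole or in the slot, its centre is 56 mm above the bench.
- rod_d_center (a point): Centre of one of four loose orange plastic rods, round, upright, 100 mm long, unmarked, 14 to 22 mm in diameter (not known, differs from rod to rod), 18 to 67 g. Any of the four may be the one in the blue stand; the other three are spares. Standing in a hole or in the slot, its centre is 56 mm above the bench.
- rod_a: The same rod as point rod_a_center; the origin is the centre of its foot.
- rod_b: The same rod as point rod_b_center; the origin is the centre of its foot.
- rod_c: The same rod as point rod_c_center; the origin is the centre of its foot.
- rod_d: The same rod as point rod_d_center; the origin is the centre of its foot.
- bottle_center (a point): Centre of a loose white bottle with a blue cap, 64 mm diameter, 150 mm high. Leave alone.

How it is judged:
On the way, in this order (a step that is already met when the one before it is completed fails the run):
1. the rod stands upright on the floor of the slot in its wide part (rod centre before gauge x = 27 mm) (((z of rod_a_center in the frame of gauge between 0.05 and 0.06 m and y of rod_a_center in the frame of gauge between -0.008 and 0.008 m and angle between rod_a_center's own z axis and vertical below 0.12 rad and x of rod_a_center in the frame of gauge between -0.05 and 0.027 m) or (z of rod_b_center in the frame of gauge between 0.05 and 0.06 m and y of rod_b_center in the frame of gauge between -0.008 and 0.008 m and angle between rod_b_center's own z axis and vertical below 0.12 rad and x of rod_b_center in the frame of gauge between -0.05 and 0.027 m) or (z of rod_c_center in the frame of gauge between 0.05 and 0.06 m and y of rod_c_center in the frame of gauge between -0.008 and 0.008 m and angle between rod_c_center's own z axis and vertical below 0.12 rad and x of rod_c_center in the frame of gauge between -0.05 and 0.027 m) or (z of rod_d_center in the frame of gauge between 0.05 and 0.06 m and y of rod_d_center in the frame of gauge between -0.008 and 0.008 m and angle between rod_d_center's own z axis and vertical below 0.12 rad and x of rod_d_center in the frame of gauge between -0.05 and 0.027 m))), for 0.1 s.
2. that rod has slid along the slot to where it wedges between both jaws (((z of rod_a_center in the frame of gauge between 0.05 and 0.06 m and y of rod_a_center in the frame of gauge between -0.008 and 0.008 m and angle between rod_a_center's own z axis and vertical below 0.12 rad and x of rod_a_center in the frame of gauge between 0.0753 and 0.0858 m) or (z of rod_b_center in the frame of gauge between 0.05 and 0.06 m and y of rod_b_center in the frame of gauge between -0.008 and 0.008 m and angle between rod_b_center's own z axis and vertical below 0.12 rad and x of rod_b_center in the frame of gauge between 0.0612 and 0.0717 m) or (z of rod_c_center in the frame of gauge between 0.05 and 0.06 m and y of rod_c_center in the frame of gauge between -0.008 and 0.008 m and angle between rod_c_center's own z axis and vertical below 0.12 rad and x of rod_c_center in the frame of gauge between 0.0471 and 0.0576 m) or (z of rod_d_center in the frame of gauge between 0.05 and 0.06 m and y of rod_d_center in the frame of gauge between -0.008 and 0.008 m and angle between rod_d_center's own z axis and vertical below 0.12 rad and x of rod_d_center in the frame of gauge between 0.033 and 0.0435 m))), for 0.2 s.
At the end, for the whole second after the job is handed in: The rod from the blue stand stands upright (within 0.12 rad) on the slot's floor, wedged: no more than 2.5 mm short of where its diameter meets both jaws, let go and at rest; the follower's face is within 2.5 mm of the rod; the three spare rods stand in the holes of the grey block (((z of rod_a_center in the frame of gauge between 0.05 and 0.06 m and y of rod_a_center in the frame of gauge between -0.008 and 0.008 m and angle between rod_a_center's own z axis and vertical below 0.12 rad and x of rod_a_center in the frame of gauge between 0.0753 and 0.0858 m and x of rod_a_center in the frame of follower_face below 0.0095 m and linear speed of rod_a below 0.01 m/s and contact force between the fingers and rod_a below 0.05 N and horizontal distance between each of rod_b_center, rod_c_center, rod_d_center and spares below 0.055 m and height (world z) of each of rod_b_center, rod_c_center, rod_d_center below 0.06 m and angle between each of rod_b_center, rod_c_center, rod_d_center's own z axis and vertical below 0.15 rad) or (z of rod_b_center in the frame of gauge between 0.05 and 0.06 m and y of rod_b_center in the frame of gauge between -0.008 and 0.008 m and angle between rod_b_center's own z axis and vertical below 0.12 rad and x of rod_b_center in the frame of gauge between 0.0612 and 0.0717 m and x of rod_b_center in the frame of follower_face below 0.0108 m and linear speed of rod_b below 0.01 m/s and contact force between the fingers and rod_b below 0.05 N and horizontal distance between each of rod_a_center, rod_c_center, rod_d_center and spares below 0.055 m and height (world z) of each of rod_a_center, rod_c_center, rod_d_center below 0.06 m and angle between each of rod_a_center, rod_c_center, rod_d_center's own z axis and vertical below 0.15 rad) or (z of rod_c_center in the frame of gauge between 0.05 and 0.06 m and y of rod_c_center in the frame of gauge between -0.008 and 0.008 m and angle between rod_c_center's own z axis and vertical below 0.12 rad and x of rod_c_center in the frame of gauge between 0.0471 and 0.0576 m and x of rod_c_center in the frame of follower_face below 0.012 m and linear speed of rod_c below 0.01 m/s and contact force between the fingers and rod_c below 0.05 N and horizontal distance between each of rod_a_center, rod_b_center, rod_d_center and spares below 0.055 m and height (world z) of each of rod_a_center, rod_b_center, rod_d_center below 0.06 m and angle between each of rod_a_center, rod_b_center, rod_d_center's own z axis and vertical below 0.15 rad) or (z of rod_d_center in the frame of gauge between 0.05 and 0.06 m and y of rod_d_center in the frame of gauge between -0.008 and 0.008 m and angle between rod_d_center's own z axis and vertical below 0.12 rad and x of rod_d_center in the frame of gauge between 0.033 and 0.0435 m and x of rod_d_center in the frame of follower_face below 0.0132 m and linear speed of rod_d below 0.01 m/s and contact force between the fingers and rod_d below 0.05 N and horizontal distance between each of rod_a_center, rod_b_center, rod_c_center and spares below 0.055 m and height (world z) of each of rod_a_center, rod_b_center, rod_c_center below 0.06 m and angle between each of rod_a_center, rod_b_center, rod_c_center's own z axis and vertical below 0.15 rad))); the robot touches nothing.
It fails at once if the rod is forced: more than 60 N between a rod and the gauge, or more than 20 N between a rod and the follower (contact force between any of rod_a, rod_b, rod_c, rod_d and gauge above 60 N or contact force between any of rod_a, rod_b, rod_c, rod_d and follower above 20 N).
It fails at once if a second rod is moved (more than 20 mm) (distance of each of rod_a_center, rod_b_center from where it was at the start of the episode above 0.02 m or distance of each of rod_a_center, rod_c_center from where it was at the start of the episode above 0.02 m or distance of each of rod_a_center, rod_d_center from where it was at the start of the episode above 0.02 m or distance of each of rod_b_center, rod_c_center from where it was at the start of the episode above 0.02 m or distance of each of rod_b_center, rod_d_center from where it was at the start of the episode above 0.02 m or distance of each of rod_c_center, rod_d_center from where it was at the start of the episode above 0.02 m).
It fails at once if the bottle is moved more than 30 mm (distance of bottle_center from where it was at the start of the episode above 0.03 m).
It also fails if it takes over 58 s, if anything falls off the work surface, if the arm or the gripper's body presses on something with over 40 N, if the wrist force passes 120 N, or if a joint passes its speed limit or range.

### The arm

A 7-joint arm with a two-finger parallel gripper is mounted at the origin on the work surface. World frame = base frame: x ahead of the robot, y to its left, z up, the work surface at z = 0. Lengths are in m, angles in rad, forces in N, time in s.
With the tool pointing down it reaches from about 0.425 to 0.95 m from the base axis. Payload 4.7 kg.
Tool frame: the origin (TCP) lies midway between the tips of the shut fingers; the grasp point (between the pads) lies 19 mm behind it; x points along the fingers, z is the direction in which the jaws open and shut, and the axes are right-handed (so a half turn about x gives the same grasp; the last joint's range is limited). The gripper opens to 85 mm and grips with 20 to 120 N. Pads are 22 mm wide; open, the fingers measure 114 mm over their backs; the gripper's body (76 mm by 85 mm) begins 54 mm behind the grasp point. The pads swing forward as they close: fully open they stand 13 mm farther back than shut.
Start: joints at [1.102, 0.469, -0.049, 1.532, 0.024, 1.141, -0.082], TCP at [0.287, -0.611, 0.231] pointing down, gripper open.
Joint ranges: [-2.59, 2.59], [-0.33, 1.99], [-1.39, 1.29], [0.1, 2.45], [-1.04, 4.18], [0.21, 1.99], [-2.66, 2.66]. Speed limits (rad/s): [2.57, 2.57, 3.14, 3.14, 3.14, 3.14, 3.14].

### API

Orientations are given as a unit quaternion [x, y, z, w].
In Python, from rig import arm gives the robot as it stands. The module is installed in compiled form; this text tells all that it offers.
- The arm moves only by the tool play_rows, never from a script. Its argument "motion" is a list of rows, each an object with "angular": the turn, a rotation vector about the tool's x, y, z in rad, a list of three; "travel": the shift along the tool's x, y, z in mm, a list of three; "grip": the gripper's target within -1 to 1 (fully open at 1, half-way at 0, shut at -1). In form: [{"angular": [ax, ay, az], "travel": [x, y, z], "grip": grip}, ...]. A call has 1 to 8 rows; each row is the pose to reach, as a shift and turn from the pose commanded when the call began, along the tool's axes at that moment; what a row does not reach only later rows make up. A row lasts 1/8 s, in which the tool goes at most 62.5 mm and 10.7 degrees, less where a joint would pass 70% of its speed; a pose out of reach is approached as far as the arm can. A call with a gripper value outside its range is refused whole. The fingers move at their own pace and stop on an object; "grip_force" is the grip in N (left out, the last holds). Time passes only in rows, so rows that repeat a pose let the fingers close. It gives the time, the measured TCP pose, the force and the opening at its end, in the units of the state.
- arm.read_state(): the state, without advancing time (a new reading comes with each control period).
- arm.camera(name): name is "scene" or "side" or "wrist"; returns (picture, depth): 480x640x3 uint8, blue, green, red; 480x640 float32, m along the optical axis (not along the pixel's ray), 0 where there is no reading.
- arm.camera_info(name): a dict with "fx", "fy", "cx", "cy" (pixels), "k1" (the pictures are not rectified: a ray, as slopes to the right and down, at radius r is drawn at 1 + k1 r^2 times it, then the intrinsics apply), "eye" and "attitude" of the camera in the world. Camera axes: x right, y down, z forward; pixel columns grow to the right and rows downward; lengths in m; the calibration is good to about 2 mm. A picture is of the moment at which its call begins: read the wrist's pose just before it. camera_info takes no time and is no camera call; for the wrist camera it gives the pose at the moment of the call.
- arm.close_job(): hands the job in, once; it reports no verdict.
The state is a dict: "t": time; "joints": joint angles; "joint_velocities": joint speeds; "effort": joint torques, N m; "tcp_pos": TCP position; "ee_rot": TCP orientation; "contact_force": force on the tool from outside, world axes, zero at the start; "moment": the same for the moment, N m; "gripper_width": opening from 0.0 (shut) to 1.0 (fully open).
Only numpy, scipy, OpenCV 4.12 (cv2) and the standard library are available. Lean on these libraries where they do the work, as an engineer would, in place of code of your own. Each camera call takes 0.05 s, during which the arm holds its last target.

## Working session

There is one attempt and no reset: what is moved stays moved. The work goes in short steps, Python scripts to look and compute and a tool call to move; the robot and the scene stay as the last step left them, time stands still between calls to the robot, and variables do not carry over. Pictures are saved under pics/ and viewed, and the job is handed in when it is done.

Besides the shell and the picture viewer there is one more tool, called after "Call:" as name(argument=value, ...), one argument or row to a line, values as JSON. play_rows: Moves the arm, as the interface text tells. Its arguments: {"type":"object","properties":{"motion":{"type":"array"},"grip_force":{"type":"number"}},"required":["motion"]}

```bash
mkdir -p pics; ls; cat > look.py <<'E'
import cv2,numpy as np,sys
from rig import arm
E
python3 - <<'E'
from rig import arm
import cv2,numpy as np
s=arm.read_state();print(s)
for n in ("scene","side","wrist"):
    i=arm.camera_info(n);print(n,i)
    p,d=arm.camera(n);cv2.imwrite(f"pics/{n}0.png",p);np.savez(f"{n}0.npz",p=p,d=d)
print(arm.read_state()["t"])
E
```

```text
pics
{'t': 0.0, 'joints': array([ 1.10207482,  0.46945196, -0.04859214,  1.53373761,  0.02408271,
        1.1409889 , -0.08232639]), 'joint_velocities': array([ 0.00163555, -0.00097994,  0.00141105,  0.00123452, -0.00173292,
       -0.00108423, -0.00150887]), 'effort': array([-4.05785777e-04, -5.10298955e+01, -4.67810046e-02, -2.37710792e+01,
        1.07214146e-02,  7.56340771e-03, -1.02401057e-05]), 'tcp_pos': array([ 0.28715429, -0.61020629,  0.23023582]), 'ee_rot': array([ 0.37924891,  0.59763722, -0.37852721,  0.59642029]), 'contact_force': array([ 0.15988572,  0.08250165, -0.44936454]), 'moment': array([-0.04304901, -0.00824669,  0.03529568]), 'gripper_width': 0.9982507399584065}
scene {'fx': 472.55182393024944, 'fy': 472.55182393024944, 'cx': 314.85308525577784, 'cy': 230.36781429356287, 'k1': -0.09613330411712397, 'eye': array([ 1.07897293, -0.28572245,  1.01330711]), 'attitude': array([ 0.85314215,  0.42518248, -0.1417378 , -0.26698075])}
side {'fx': 477.43099060666776, 'fy': 477.43099060666776, 'cx': 323.09279415600315, 'cy': 235.2127321814931, 'k1': -0.04664259169248409, 'eye': array([0.16974443, 0.63661101, 0.6530088 ]), 'attitude': array([-0.25985859,  0.87020749, -0.39955524,  0.12477194])}
wrist {'fx': 377.2881724739294, 'fy': 377.2881724739294, 'cx': 321.4544142561067, 'cy': 245.63426613465427, 'k1': -0.07779049187133379, 'eye': array([ 0.36444795, -0.57505187,  0.37305033]), 'attitude': array([ 0.83264667, -0.52813507, -0.09016323,  0.14015513])}
0.15
```

View pics/scene0.png

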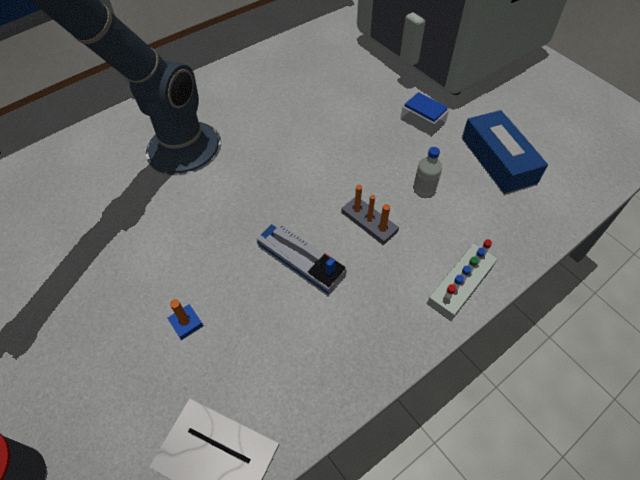

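View pics/side0.png

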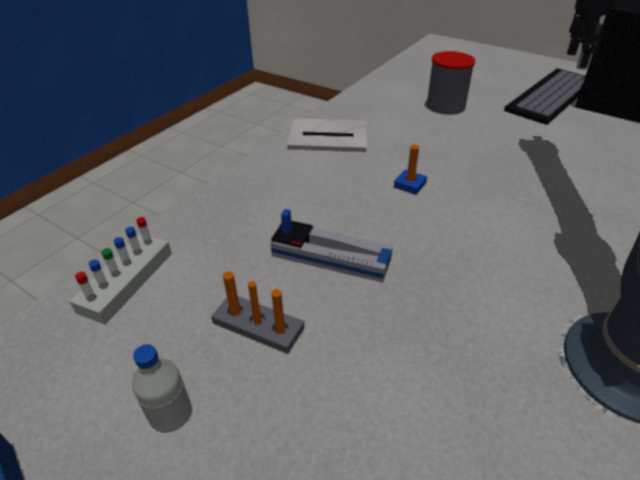

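View pics/wrist0.png

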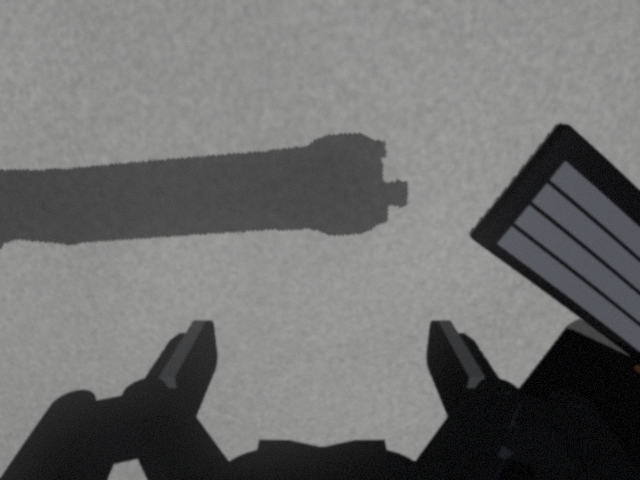

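```bash
cat > h.py <<'E'
import cv2,numpy as np
from scipy.spatial.transform import Rotation as R
def K(i): return np.array([[i['fx'],0,i['cx']],[0,i['fy'],i['cy']],[0,0,1.]])
def slopes(i,uv):
    q=cv2.undistortPoints(np.asarray(uv,float).reshape(-1,1,2),K(i),np.array([i['k1'],0,0,0,0.]),None,None).reshape(-1,2) if False else None
    uv=np.asarray(uv,float).reshape(-1,2)
    d=np.c_[(uv[:,0]-i['cx'])/i['fx'],(uv[:,1]-i['cy'])/i['fy']]
    s=d.copy()
    for _ in range(20): s=d/(1+i['k1']*(s**2).sum(1,keepdims=True))
    return s
def rays(i,uv):
    s=slopes(i,uv); return R.from_quat(i['attitude']).apply(np.c_[s,np.ones(len(s))])
def plane(i,uv,z):
    r=rays(i,uv); return i['eye']+r*((z-i['eye'][2])/r[:,2])[:,None]
def proj(i,P):
    c=R.from_quat(i['attitude']).inv().apply(np.atleast_2d(P)-i['eye']); s=c[:,:2]/c[:,2:]
    s=s*(1+i['k1']*(s**2).sum(1,keepdims=True)); return s*[i['fx'],i['fy']]+[i['cx'],i['cy']]
def cloud(i,d):
    v,u=np.mgrid[:480,:640]; r=rays(i,np.c_[u.ravel(),v.ravel()]); 
    return (i['eye']+r*d.ravel()[:,None]).reshape(480,640,3)
def hsv(p): return cv2.cvtColor(p,cv2.COLOR_BGR2HSV)
def blobs(m,a=15):
    n,l,s,c=cv2.connectedComponentsWithStats(m.astype(np.uint8)); return [(l==k,s[k],c[k]) for k in range(1,n) if s[k][4]>=a]
E
python3 - <<'E'
from h import *
from rig import arm
for n in ("scene","side"):
    i=arm.camera_info(n); f=np.load(n+"0.npz");p,d=f['p'],f['d'];C=cloud(i,d);H=hsv(p)
    print(n)
    org=(H[...,0]>5)&(H[...,0]<20)&(H[...,1]>150)&(H[...,2]>70)
    for m,s,c in blobs(org,30):
        P=C[m]; t=P[P[:,2]>P[:,2].max()-.006] ; print("orange",s,P[:,2].max().round(3),np.median(P,0).round(4), t.mean(0).round(4))
    blu=(H[...,0]>100)&(H[...,0]<125)&(H[...,1]>150)&(H[...,2]>50)
    for m,s,c in blobs(blu,40):
        P=C[m]; print("blue",s[:5],np.median(P,0).round(4),P[:,2].max().round(3))
    # tabletop
    g=(np.abs(C[...,2])<.02); print("table z",np.median(C[...,2][g]))
    m=(C[...,2]>.028)&(C[...,2]<.042)&(C[...,0]>.4)&(C[...,0]<1.)&(abs(C[...,1])<.5)
    for mm,s,c in blobs(m,60):
        P=C[mm]; print("h36",s,P.mean(0).round(4),cv2.minAreaRect((P[:,:2]*1000).astype(np.float32)))
E
```

```text
scene
orange [355 196   5  16  40] 0.076 [0.5225 0.2505 0.0451] [0.5224 0.2504 0.0738]
orange [383 204   7   7  36] 0.108 [0.6079 0.2671 0.104 ] [0.6071 0.2663 0.1047]
orange [380 213   7  18  50] 0.092 [0.6123 0.261  0.0491] [0.6134 0.2608 0.0915]
orange [170 300  10   9  69] 0.109 [ 0.5295 -0.2691  0.1051] [ 0.5291 -0.269   0.1056]
orange [174 309  13  16  57] 1.013 [ 0.537  -0.2731  0.0571] [ 1.079  -0.2857  1.0133]
blue [405  93  42  28 608] [0.3657 0.6531 0.0594] 1.013
blue [ 468  111   79   65 1890] [0.638  0.7033 0.0785] 1.013
blue [429 147  11  11  90] [0.5695 0.4562 0.1475] 0.152
blue [262 225  14  13  78] [0.4474 0.0215 0.0349] 0.039
blue [477 248   8   9  49] [0.8332 0.3621 0.0921] 0.095
blue [325 258  10  17 125] [0.6444 0.0655 0.0819] 1.013
blue [463 266   8   9  51] [0.8458 0.2995 0.0927] 0.098
blue [455 275   8   9  54] [0.8519 0.2683 0.0919] 0.098
blue [168 305  35  34 480] [ 0.5409 -0.2704  0.0188] 1.013
table z -0.0007006686066290957
h36 [415 178  22  13  78] [0.5792 0.4387 0.035 ] ((577.5664672851562, 442.4009704589844), (59.80310821533203, 25.716140747070312), 31.
[... 1023 characters left out ...]
49  13  15 134] [0.4435 0.0241 0.0349] 0.037
blue [ 89 260  11  11  88] [0.8236 0.37   0.0921] 0.095
blue [134 345  23  24 427] [0.5592 0.466  0.1483] 0.653
blue [  0 463   6  17  61] [0.6269 0.6571 0.0778] 0.081
table z -0.000859781300872331
h36 [ 271  228  123   44 2128] [0.5183 0.0483 0.0339] ((546.3788452148438, 49.511680603027344), (230.7415771484375, 73.8783950805664), 14.22159194946289)
h36 [  69  234   99   81 2290] [0.8266 0.3332 0.0338] ((837.9716186523438, 322.15179443359375), (73.84980773925781, 200.97891235351562), 11.35976505279541)
h36 [144 392  45  32 255] [0.5411 0.4745 0.035 ] ((545.405029296875, 471.321044921875), (63.332252502441406, 26.81879997253418), 67.58087921142578)
```

```bash
cat >> h.py <<'E'
def toolR(yaw):  # fingers down, jaw axis (tool z) at world angle yaw
    z=np.array([np.cos(yaw),np.sin(yaw),0]); x=np.array([0,0,-1.]); return R.from_matrix(np.c_[x,np.cross(z,x),z])
def go(s,pos,yaw,sign=None):
    R0=R.from_quat(s['ee_rot'])
    a=[(toolR(y),y) for y in (yaw,yaw+np.pi)]
    for T,y in a:
        rv=(R0.inv()*T).as_rotvec(); print("yaw",round(np.degrees(y),1),"travel",(R0.inv().apply(np.array(pos)-s['tcp_pos'])*1000).round(1),"angular",rv.round(4))
E
python3 - <<'E'
from h import *
from rig import arm
s=arm.read_state(); T=R.from_quat(s['ee_rot']); print(T.as_matrix().round(3))
i=arm.camera_info("wrist"); C=R.from_quat(i['attitude']); print("cam in tool",(T.inv()*C).as_matrix().round(3), T.inv().apply(i['eye']-s['tcp_pos']).round(4))
go(s,[.527,-.267,.30],np.radians(14+90))
# two view rod line triangulate: top centers & gauge rays
for n in ("scene","side"):
    i=arm.camera_info(n); f=np.load(n+"0.npz");H=hsv(f['p'])
    org=(H[...,0]>3)&(H[...,0]<22)&(H[...,1]>120)&(H[...,2]>40)
    for m,ss,c in blobs(org,30):
        print(n,ss)
E
```

```text
[[-0.001  0.905  0.426]
 [ 0.001  0.426 -0.905]
 [-1.    -0.    -0.002]]
cam in tool [[ 0.    -0.329  0.944]
 [ 0.    -0.944 -0.329]
 [ 1.     0.    -0.   ]] [-0.1427  0.0849  0.0008]
yaw 104.0 travel [ -69.2  363.2 -208.7] angular [-2.9462e+00 -3.0000e-04 -2.2000e-03]
yaw 284.0 travel [ -69.2  363.2 -208.7] angular [ 0.1954 -0.0015  0.0002]
scene [149   0 124  48 615]
scene [  0  62 111  54 671]
scene [354 185   8  27 143]
scene [367 195   8  26 113]
scene [379 204  11  27 173]
scene [170 299  19  26 228]
side [   0   70  338  149 4646]
side [407 145  12  36 251]
side [223 272  18  44 431]
side [248 281  13  44 307]
side [272 289  13  45 387]
```

Call:
play_rows(
  motion=[
    {"angular": [0.1,0,0],"travel": [-35,180,-104],"grip": 1},
    {"angular": [0.195,0,0],"travel": [-70,363,-209],"grip": 1},
    {"angular": [0.195,0,0],"travel": [-70,363,-209],"grip": 1},
    {"angular": [0.195,0,0],"travel": [-70,363,-209],"grip": 1},
    {"angular": [0.195,0,0],"travel": [-70,363,-209],"grip": 1},
    {"angular": [0.195,0,0],"travel": [-70,363,-209],"grip": 1},
    {"angular": [0.195,0,0],"travel": [-70,363,-209],"grip": 1},
    {"angular": [0.195,0,0],"travel": [-70,363,-209],"grip": 1},
  ],
)

```text
t: 1.15
tcp_pos: [0.5299, -0.2618, 0.3019]
ee_rot: [0.434, 0.559, -0.432, 0.56]
contact_force: [-0.1, -0.1, -0.5]
gripper_width: 1.002
```

```bash
cat > snap.py <<'E'
import sys,pickle
from h import *
from rig import arm
tag=sys.argv[1]
s=arm.read_state()
for n in sys.argv[2:]:
    i=arm.camera_info(n); p,d=arm.camera(n); cv2.imwrite(f"pics/{n}{tag}.png",p); pickle.dump((i,p,d,s),open(f"{n}{tag}.pkl","wb"))
print(s['t'],s['tcp_pos'].round(4),s['contact_force'].round(2),s['gripper_width'])
E
python3 snap.py 1 wrist
```

```text
1.15 [ 0.5299 -0.2618  0.3019] [-0.11 -0.12 -0.49] 1.001847206285096
```

View pics/wrist1.png

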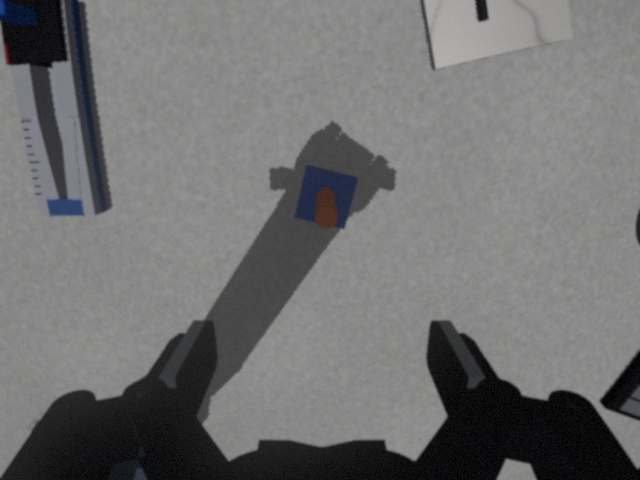

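```bash
python3 - <<'E'
from h import *
import pickle
i,p,d,s=pickle.load(open("wrist1.pkl","rb")); H=hsv(p)
org=((H[...,0]<20)|(H[...,0]>175))&(H[...,1]>130)&(H[...,2]>40); org[:100]=0
C=cloud(i,d)
for m,ss,c in blobs(org,50):
    P=C[m]; t=P[(P[:,2]>.09)]; print("orange",ss,P[:,2].max(),t.mean(0), len(t),np.ptp(t,axis=0))
    vu=np.argwhere(m&(C[...,2]>.09)); print(vu.mean(0),np.ptp(vu,axis=0),plane(i,[vu.mean(0)[::-1]],.106))
blu=(H[...,0]>105)&(H[...,0]<128)&(H[...,1]>100); blu[:140]=0; blu[260:]=0; blu[:,:200]=0
m=(blu|org); m,ss,c=max(blobs(m,50),key=lambda b:b[1][4])
vu=np.argwhere(m); r=cv2.minAreaRect(vu[:,::-1].astype(np.float32)); bp=cv2.boxPoints(r); print(r)
w=plane(i,bp,.02); print(w, w.mean(0))
P=plane(i,vu[:,::-1],.02); print("rect",cv2.minAreaRect((P[:,:2]*1000).astype(np.float32)))
print(s['tcp_pos'])
E
```

```text
orange [316 190  20  37 446] 0.44480523886947443 [ 0.52947404 -0.26638751  0.10799622] 341 [0.09420546 0.0347582  0.3544012 ]
[214.771261   325.62463343] [23 19] [[ 0.52896256 -0.26647887  0.106     ]]
((325.4705810546875, 197.11764526367188), (51.41754913330078, 52.387691497802734), 14.03624439239502)
[[ 0.49692704 -0.23796745  0.02      ]
 [ 0.55733861 -0.23822661  0.02      ]
 [ 0.55800258 -0.29585981  0.02      ]
 [ 0.49697979 -0.29808249  0.02      ]] [ 0.527312   -0.26753409  0.02      ]
rect ((527.3894653320312, -267.310546875), (60.560028076171875, 58.14670944213867), 0.8468036651611328)
[ 0.52986484 -0.26184857  0.30186825]
```

```bash
python3 - <<'E'
from h import *
from rig import arm
s=arm.read_state(); go(s,[.5280,-.2665,.060],np.radians(284))
E
```

```text
yaw 284.0 travel [241.3  -0.3   1.4] angular [ 0.0049 -0.0001 -0.0002]
yaw 464.0 travel [241.3  -0.3   1.4] angular [-3.1367e+00  4.0000e-04 -2.0000e-04]
```

Call:
play_rows(
  motion=[
    {"angular": [0.005,0,0],"travel": [60,-0.5,1.5],"grip": 1},
    {"angular": [0.005,0,0],"travel": [120,-0.5,1.5],"grip": 1},
    {"angular": [0.005,0,0],"travel": [170,-0.5,1.5],"grip": 1},
    {"angular": [0.005,0,0],"travel": [210,-0.5,1.5],"grip": 1},
    {"angular": [0.005,0,0],"travel": [240,-0.5,1.5],"grip": 1},
    {"angular": [0.005,0,0],"travel": [240,-0.5,1.5],"grip": 0.2},
    {"angular": [0.005,0,0],"travel": [240,-0.5,1.5],"grip": -0.2},
    {"angular": [0.005,0,0],"travel": [240,-0.5,1.5],"grip": -0.4},
  ],
  grip_force=20,
)

```text
t: 2.2
tcp_pos: [0.5276, -0.2696, 0.063]
ee_rot: [0.437, 0.555, -0.437, 0.557]
contact_force: [0.2, -0.9, -0.1]
gripper_width: 0.376
```

```bash
python3 snap.py 2 wrist side
```

```text
2.2 [ 0.5276 -0.2696  0.063 ] [ 0.24 -0.92 -0.14] 0.3757736731782774
```

View pics/wrist2.png

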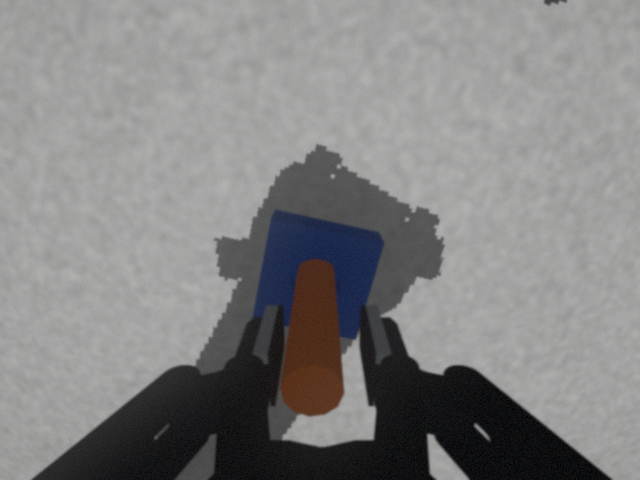

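Call:
play_rows(
  motion=[
    {"angular": [0,0,0],"travel": [2,0,-3],"grip": -0.2},
    {"angular": [0,0,0],"travel": [2,0,-3],"grip": -0.5},
    {"angular": [0,0,0],"travel": [2,0,-3],"grip": -1},
    {"angular": [0,0,0],"travel": [2,0,-3],"grip": -1},
    {"angular": [0,0,0],"travel": [2,0,-3],"grip": -1},
    {"angular": [0,0,0],"travel": [2,0,-3],"grip": -1},
  ],
  grip_force=20,
)

```text
t: 3.05
tcp_pos: [0.5261, -0.2655, 0.0594]
ee_rot: [0.437, 0.556, -0.436, 0.556]
contact_force: [-0.9, 0.8, 3.2]
gripper_width: 0.245
```

```bash
python3 snap.py 3 wrist; python3 -c "
from h import *
from rig import arm
go(arm.read_state(),[.528,-.2665,.20],np.radians(284))"
```

```text
3.05 [ 0.5261 -0.2655  0.0594] [-0.88  0.84  3.21] 0.24541656956836422
yaw 284.0 travel [-140.6    1.6    1.3] angular [-0.0044 -0.0002 -0.0002]
yaw 464.0 travel [-140.6    1.6    1.3] angular [ 3.1372e+00 -3.0000e-04  3.0000e-04]
```

View pics/wrist3.png

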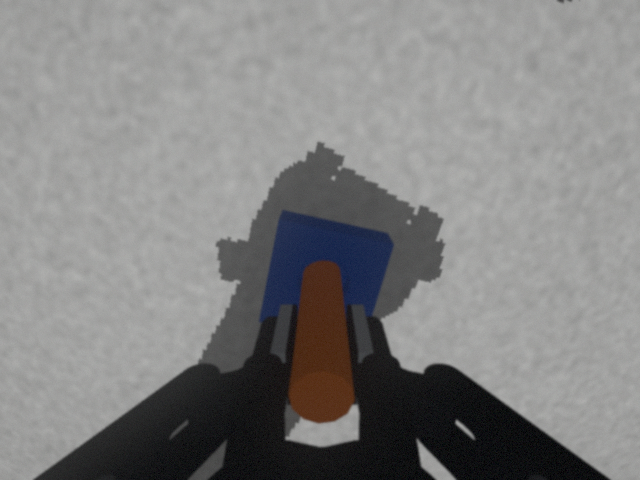

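Call:
play_rows(
  motion=[
    {"angular": [0,0,0],"travel": [-40,0,0],"grip": -1},
    {"angular": [0,0,0],"travel": [-95,0,0],"grip": -1},
    {"angular": [0,0,0],"travel": [-130,17,-50],"grip": -1},
    {"angular": [0,0,0],"travel": [-130,37,-108],"grip": -1},
    {"angular": [0,0,0],"travel": [-130,57,-166],"grip": -1},
    {"angular": [0,0,0],"travel": [-130,77,-224],"grip": -1},
    {"angular": [0,0,0],"travel": [-130,95,-275],"grip": -1},
    {"angular": [0,0,0],"travel": [-130,102,-298],"grip": -1},
  ],
  grip_force=20,
)

```text
t: 4.1
tcp_pos: [0.5543, 0.0519, 0.1892]
ee_rot: [0.436, 0.557, -0.435, 0.557]
contact_force: [-0.9, 0.3, -0.5]
gripper_width: 0.248
```

Call:
play_rows(
  motion=[
    {"angular": [0,0,0],"travel": [0,0,0],"grip": -1},
    {"angular": [0,0,0],"travel": [0,0,0],"grip": -1},
  ],
)

```text
t: 4.35
tcp_pos: [0.5543, 0.0461, 0.189]
ee_rot: [0.437, 0.556, -0.438, 0.556]
contact_force: [-0.2, -0.1, -0.7]
gripper_width: 0.245
```

```bash
python3 snap.py 4 wrist scene side
```

```text
4.35 [0.5543 0.0461 0.189 ] [-0.21 -0.14 -0.71] 0.24510197789837962
```

View pics/wrist4.png

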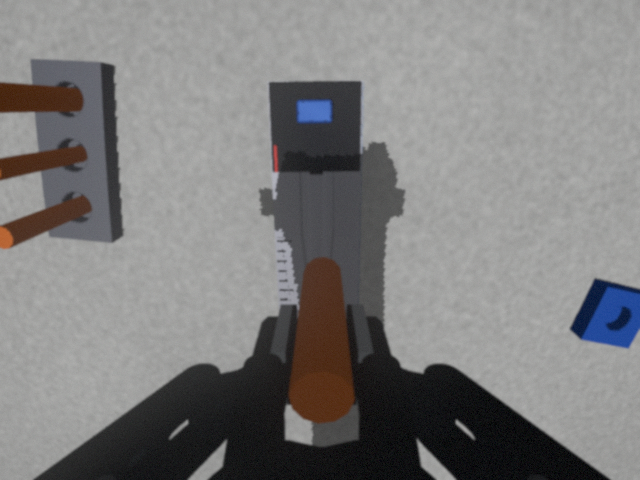

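View pics/side4.png

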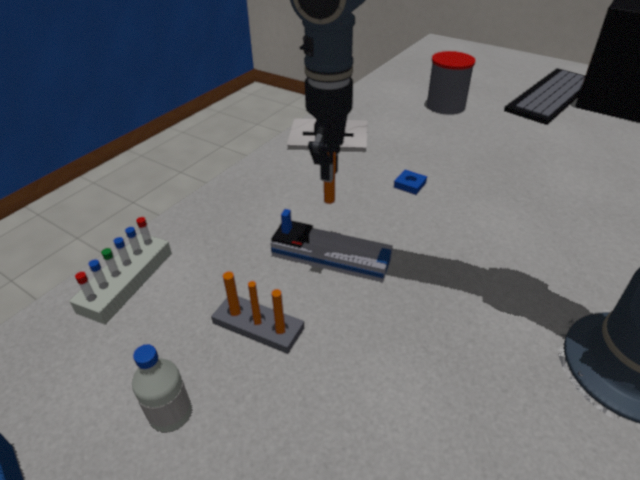

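```bash
python3 - <<'E'
from h import *
import pickle
i,p,d,s=pickle.load(open("wrist4.pkl","rb")); H=hsv(p)
big=cv2.resize(p[60:320,230:430],None,fx=3,fy=3,interpolation=cv2.INTER_CUBIC); cv2.imwrite("pics/w4crop.png",cv2.convertScaleAbs(big,alpha=1.8))
blu=(H[...,0]>100)&(H[...,0]<128)&(H[...,1]>100); blu[:, :240]=0; blu[200:]=0; blu[:,400:]=0
for m,ss,c in blobs(blu,30):
    P=plane(i,np.argwhere(m)[:,::-1],.092)*1000; print(ss,"knob top",cv2.minAreaRect(P[:,:2].astype(np.float32)))
C=cloud(i,d)
m=(abs(C[...,2]-.046)<.005); m[:,:240]=0;m[:,400:]=0;m[200:]=0
for mm,ss,c in blobs(m,200):
    P=plane(i,np.argwhere(mm)[:,::-1],.046)*1000; print(ss,"plate",cv2.minAreaRect(P[:,:2].astype(np.float32)))
m=(abs(C[...,2]-.036)<.006); m[:,:240]=0;m[:,400:]=0;m[:175]=0;m[330:]=0
for mm,ss,c in blobs(m,100):
    print(ss,"top"); 
for r in (185,200,215,230,245):
    print(r,(C[r,262:372:3,2]*1000).round(0).astype(int))
    g=p[r,285:350].astype(int).sum(1); print(g)
E
```

```text
[296  99  37  25 904] knob top ((638.590576171875, 70.43606567382812), (13.924837112426758, 21.8688907623291), 13.578269958496094)
[ 269   81   93   93 7277] plate ((627.3010864257812, 67.6060562133789), (64.98785400390625, 66.3101577758789), 13.900569915771484)
[ 272  175   33  139 3448] top
[ 331  175   31  139 3060] top
185 [ 0  0 -1  1 35 36 36 37 36 36 36 36 38  9  6  5  6  5  5  6  7  5  6  5
 36 37 35 35 35 36 36 36 35 24  0  1  0]
[241 241 239 235 244 236 228 235 235 248 235 241 221 229 214 216 224 234
 230 240 232 231 240 238 235 239 245 233 227 238 225 243 230 240 229 235
 236 244 237 241 233 239 242 239 228 229 227 225 216 222 232 229 223 228
 214 231 226 228 226 213 226 233 234 230 220]
200 [ 0  0 -1  0 36 35 36 36 36 36 37 37 35 15  7  6  6  5  7  7  6  6  7  6
 36 35 36 36 35 37 35 37 38  0 -1  1 -1]
[241 243 241 243 240 242 249 236 237 227 238 235 240 232 217 214 217 228
 241 247 237 241 235 246 245 236 236 225 231 240 236 234 244 236 227 229
 235 242 242 232 240 237 223 238 230 232 223 208 212 221 230 223 225 220
 236 226 234 235 230 225 228 224 227 226 224]
215 [ 1  
[... 439 characters left out ...]
 5  5  6  8
 36 36 36 36 36 35 37 36 36 -1  0  0  0]
[242 242 239 243 239 244 243 234 237 234 244 243 240 237 237 223 207 218
 228 246 238 241 239 253 232 241 243 241 238 237 235 242 240 240 237 234
 236 227 240 240 233 240 228 236 234 236 233 212 202 212 225 222 221 232
 231 233 229 236 225 225 231 226 229 232 223]
245 [ 0  0 -1  0  1 36 37 36 36 37 36 37 35 35 10  7  6  6  6  6  6  6  6 13
 36 37 37 37 36 36 37 36 35  0  1  1  1]
[502 500 487 449 399 307 255 243 245 237 242 242 232 241 239 252 234 220
 216 218 230 240 238 243 247 253 241 239 244 237 233 234 236 231 235 223
 236 246 240 240 244 241 232 234 222 229 212 212 227 221 231 224 229 227
 232 224 233 236 231 229 228 230 224 228 236]
```

View pics/w4crop.png

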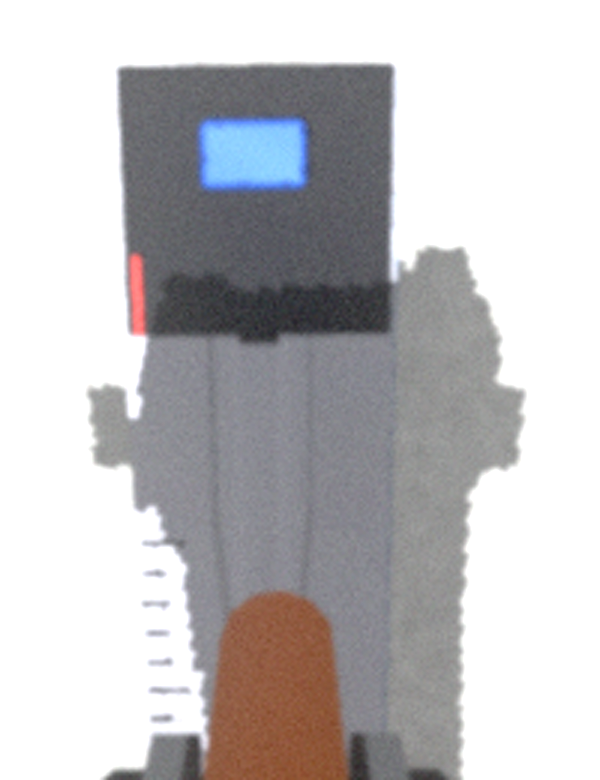

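```bash
python3 - <<'E'
from h import *
import pickle
i,p,d,s=pickle.load(open("wrist4.pkl","rb")); H=hsv(p); C=cloud(i,d)
a=np.radians(13.95); dx=np.array([-np.cos(a),-np.sin(a)]); dy=np.array([np.sin(a),-np.cos(a)])
pc=np.array([.6273,.0676])
for r in range(182,246,6):
    z=C[r,:,2]; 
    L=max(c for c in range(290,316) if abs(z[c]-.036)<.004); Rr=min(c for c in range(320,345) if abs(z[c]-.036)<.004)
    oL=min(c for c in range(262,290) if abs(z[c]-.036)<.004); oR=max(c for c in range(345,372) if abs(z[c]-.036)<.004)
    W=plane(i,[[L+.5,r],[Rr-.5,r],[oL-.5,r],[oR+.5,r]],.036)[:,:2]; 
    q=(W-pc)@dy*1000; print(r,((W[0]-pc)@dx*1000).round(1),q.round(1),"slot mid",q[:2].mean().round(2),"block mid",q[2:].mean().round(2), "w",np.ptp(q[:2]).round(1),np.ptp(q[2:]).round(1))
print("tcp rel axis",(s['tcp_pos'][:2]-pc)@dx*1000,(s['tcp_pos'][:2]-pc)@dy*1000)
org=((H[...,0]<20)|(H[...,0]>175))&(H[...,1]>130)&(H[...,2]>40); org[:,:270]=0; org[:,400:]=0
T=R.from_quat(s['ee_rot'])
for r in (264,275,290,310,330,350,370):
    c=np.where(org[r])[0]; 
    # intersect mid ray with plane tool y=0 thru tcp
    ry=rays(i,[[c.mean(),r],[c.min()-.5,r],[c.max()+.5,r]]); n=T.as_matrix()[:,1]
    X=i['eye']+ry*(((s['tcp_pos']-i['eye'])@n)/(ry@n))[:,None]; Y=T.inv().apply(X-s['tcp_pos'])*1000
    print(r,c.min(),c.max(),Y.round(1)[:, [0,2]].tolist())
print("tool z yaw",np.degrees(np.arctan2(*T.as_matrix()[[1,0],2])), T.as_matrix().round(4).tolist())
for n in("scene","side"):
    i,p,d,s=pickle.load(open(n+"4.pkl","rb")); C=cloud(i,d)
    f=np.load(n+"0.npz"); C=cloud(i,f['d'])
    m=(abs(C[...,2]-.036)<.004)&(np.linalg.norm(C[...,:2]-[.547,.047],axis=2)<.13)
    P=C[m][:,:2]-pc; print(n,"gauge x extent from pc",np.percentile(P@dx*1000,[0.3,99.7]),"y",np.percentile(P@dy*1000,[.5,99.5]))
E
```

```text
182 40.9 [-13.   13.7 -35.   34.9] slot mid 0.36 block mid -0.04 w 26.7 70.0
188 45.6 [-13.1  13.7 -35.2  35.1] slot mid 0.32 block mid -0.08 w 26.8 70.3
194 50.5 [-13.2  13.8 -34.7  35.2] slot mid 0.27 block mid 0.27 w 27.0 69.9
200 55.3 [-13.3  13.8 -34.9  35.3] slot mid 0.23 block mid 0.22 w 27.1 70.2
206 60.2 [-13.4  13.8 -35.1  35.5] slot mid 0.18 block mid 0.17 w 27.2 70.6
212 65.1 [-12.8  13.8 -34.5  35.6] slot mid 0.54 block mid 0.53 w 26.6 70.1
218 70.1 [-12.9  13.8 -34.8  34.9] slot mid 0.49 block mid 0.08 w 26.7 69.7
224 75.2 [-13.   13.9 -35.   35.1] slot mid 0.44 block mid 0.03 w 26.9 70.0
230 80.3 [-13.1  13.9 -34.4  35.2] slot mid 0.4 block mid 0.39 w 27.0 69.6
236 85.4 [-13.2  13.9 -34.6  35.3] slot mid 0.35 block mid 0.34 w 27.1 70.0
242 90.6 [-12.5  13.1 -34.9  35.5] slot mid 0.3 block mid 0.29 w 25.6 70.4
tcp rel axis 75.98075785933312 3.2543421625457487
264 310 335 [[68.1, 1.5], [68.1, -6.5], [68.1, 9.1]]
275 307 339 [[51.6, 2.0], [51.6, -7.7], [51.6, 10.8]]
290 305 341 [[32.5, 1.9], [32.4, -8.0], [32.5, 11.0]]
310 302 343 [[11.4, 1.2], [11.4, -8.5], [11.4, 10.8]]
330 297 346 [[-5.7, 0.7], [-5.8, -9.8], [-5.7, 11.2]]
350 294 348 [[-20.0, 0.5], [-20.1, -10.0], [-20.1, 11.1]]
370 292 351 [[-32.2, 0.7], [-32.2, -9.9], [-32.2, 11.3]]
tool z yaw -76.36912259545099 [[-0.0003, 0.9718, 0.2357], [-0.0013, 0.2357, -0.9718], [-1.0, -0.0006, 0.0012]]
scene gauge x extent from pc [-34.403523   196.47007699] y [-31.87593454  38.81765723]
side gauge x extent from pc [-29.50648589 197.86811854] y [-38.43156785  33.63750487]
```

Call:
play_rows(
  motion=[
    {"angular": [0,0,0],"travel": [0,0,-4.5],"grip": -1},
    {"angular": [0,0,0],"travel": [45,0,-4.5],"grip": -1},
    {"angular": [0,0,0],"travel": [80,0,-4.5],"grip": -1},
    {"angular": [0,0,0],"travel": [80,0,-4.5],"grip": -1},
    {"angular": [0,0,0],"travel": [80,0,-4.5],"grip": -1},
    {"angular": [0,0,0],"travel": [80,0,-4.5],"grip": -1},
  ],
)

```text
t: 5.25
tcp_pos: [0.5546, 0.0525, 0.1111]
ee_rot: [0.437, 0.555, -0.436, 0.557]
contact_force: [0.5, -0.6, -0.3]
gripper_width: 0.242
```

```bash
python3 snap.py 5 wrist side; python3 - <<'E'
from h import *
import pickle
i,p,d,s=pickle.load(open("wrist5.pkl","rb")); C=cloud(i,d);H=hsv(p)
cv2.imwrite("pics/w5crop.png",cv2.convertScaleAbs(cv2.resize(p[60:480,200:440],None,fx=1.4*1.6,fy=1.4,interpolation=cv2.INTER_CUBIC)[:600,:800],alpha=1.8))
a=np.radians(13.95); dx=np.array([-np.cos(a),-np.sin(a)]); dy=np.array([np.sin(a),-np.cos(a)]); pc=np.array([.6273,.0676])
print("tcp gx,gy",(s['tcp_pos'][:2]-pc)@dx*1000-82,(s['tcp_pos'][:2]-pc)@dy*1000-.3, s['tcp_pos'])
for r in range(100,280,12):
    z=C[r,:,2]; k=np.where(abs(z[240:400]-.036)<.004)[0]+240
    k2=np.where(abs(z[240:400]-.006)<.004)[0]+240
    if len(k)>5 and len(k2)>5:
        W=plane(i,[[k2.min()-.5,r],[k2.max()+.5,r],[k.min()-.5,r],[k.max()+.5,r]],.036)[:,:2]; print(r,k.min(),k2.min(),k2.max(),k.max(),((W-pc)@dy*1000-.3).round(1),((W[2]-pc)@dx*1000-82).round())
org=((H[...,0]<20)|(H[...,0]>175))&(H[...,1]>130)&(H[...,2]>40); org[:,:270]=0; org[:,400:]=0
T=R.from_quat(s['ee_rot'])
for r in range(255,380,15):
    c=np.where(org[r])[0]
    if len(c)<5: continue
    ry=rays(i,[[c.mean(),r],[c.min()-.5,r],[c.max()+.5,r]]); n=T.as_matrix()[:,1]
    X=i['eye']+ry*(((s['tcp_pos']-i['eye'])@n)/(ry@n))[:,None]; print(r,c.min(),c.max(),X[0,2].round(3),((X[:,:2]-pc)@dy*1000-.3).round(1))
E
```

```text
5.25 [0.5546 0.0525 0.1111] [ 0.54 -0.58 -0.35] 0.24203286525811363
tcp gx,gy -7.823784353187122 -3.1908905925075026 [0.55461458 0.05252359 0.11109702]
196 266 305 345 385 [-12.3  11.8 -35.1  35.3] -48.0
208 266 305 345 384 [-12.4  11.9 -35.5  35. ] -41.0
220 267 305 345 383 [-12.5  12.  -35.3  34.8] -34.0
232 268 305 344 383 [-12.6  11.5 -35.   35.1] -26.0
244 269 306 344 382 [-12.2  11.6 -34.8  34.9] -19.0
256 269 306 344 382 [-12.3  11.8 -35.2  35.3] -11.0
270 306 338 0.052 [ -2.2 -11.7   7.4]
285 303 340 0.073 [ -2.5 -12.5   7.6]
300 301 342 0.09 [ -2.5 -12.7   7.7]
315 299 344 0.104 [ -2.5 -12.8   7.9]
330 297 346 0.117 [ -2.5 -12.9   8. ]
345 294 348 0.128 [ -2.7 -13.4   8.1]
360 293 350 0.137 [ -2.5 -13.2   8.2]
375 291 352 0.146 [ -2.5 -13.2   8.3]
```

View pics/w5crop.png

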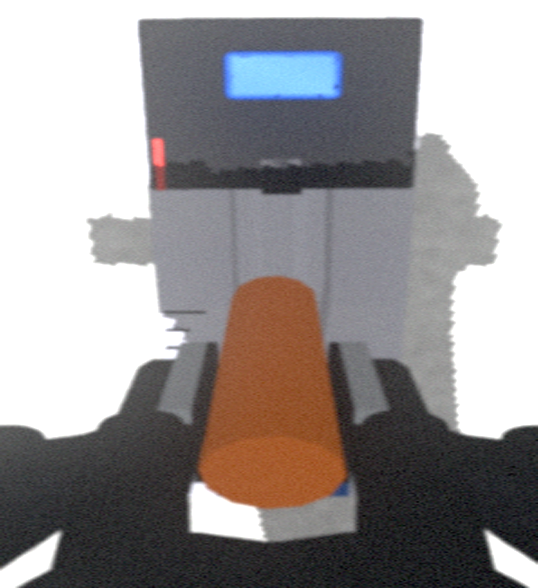

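```bash
cat > rod.py <<'E'
from h import *
import pickle,sys
i,p,d,s=pickle.load(open(f"wrist{sys.argv[1]}.pkl","rb")); C=cloud(i,d);H=hsv(p)
a=np.radians(13.95); dx=np.array([-np.cos(a),-np.sin(a)]); dy=np.array([np.sin(a),-np.cos(a)]); pc=np.array([.6273,.0676])
print("tcp gx,gy",(s['tcp_pos'][:2]-pc)@dx*1000-82,(s['tcp_pos'][:2]-pc)@dy*1000-.3, s['tcp_pos'],s['joint_velocities'].round(3))
for r in range(100,280,12):
    z=C[r,:,2]; k=np.where(abs(z[240:400]-.036)<.004)[0]+240
    k2=np.where(abs(z[240:400]-.006)<.004)[0]+240
    if len(k)>5 and len(k2)>5:
        W=plane(i,[[k2.min()-.5,r],[k2.max()+.5,r],[k.min()-.5,r],[k.max()+.5,r]],.036)[:,:2]; print(r,k.min(),k2.min(),k2.max(),k.max(),((W-pc)@dy*1000-.3).round(1),((W[2]-pc)@dx*1000-82).round())
org=((H[...,0]<20)|(H[...,0]>175))&(H[...,1]>130)&(H[...,2]>40); org[:,:270]=0; org[:,400:]=0
T=R.from_quat(s['ee_rot'])
for r in range(255,400,20):
    c=np.where(org[r])[0]
    if len(c)<5: continue
    ry=rays(i,[[c.mean(),r],[c.min()-.5,r],[c.max()+.5,r]]); n=T.as_matrix()[:,1]
    X=i['eye']+ry*(((s['tcp_pos']-i['eye'])@n)/(ry@n))[:,None]; print(r,c.min(),c.max(),X[0,2].round(3),((X[:,:2]-pc)@dy*1000-.3).round(1))
E
python3 snap.py 6 wrist; python3 rod.py 6 | head -1
```

```text
5.35 [0.5542 0.0524 0.1107] [-0.77  0.46 -0.99] 0.24862582329086674
tcp gx,gy -7.40376274743933 -3.167951283537664 [0.55421248 0.05240007 0.11068861] [-0.002  0.006  0.001  0.007  0.001 -0.003 -0.001]
```

Call:
play_rows(
  motion=[
    {"angular": [0,0,0],"travel": [0,0,2.5],"grip": -1},
    {"angular": [0,0,0],"travel": [15,0,2.5],"grip": -1},
    {"angular": [0,0,0],"travel": [15,0,2.5],"grip": -1},
    {"angular": [0,0,0],"travel": [15,0,2.5],"grip": -1},
  ],
)

```text
t: 5.9
tcp_pos: [0.5537, 0.0499, 0.0939]
ee_rot: [0.436, 0.556, -0.437, 0.556]
contact_force: [-0.1, 0.7, 0.6]
gripper_width: 0.245
```

```bash
python3 snap.py 7 wrist; python3 rod.py 7
```

```text
5.9 [0.5537 0.0499 0.0939] [-0.13  0.66  0.56] 0.2448306337735057
tcp gx,gy -6.274225516708071 -0.8859849699168609 [0.55366638 0.04991311 0.09385729] [ 0.001 -0.01  -0.    -0.01  -0.     0.003  0.001]
208 258 300 343 385 [-12.1  11.9 -35.   34.8] -43.0
220 258 300 343 385 [-12.2  12.  -35.4  35.2] -37.0
232 259 301 343 384 [-11.8  12.1 -35.2  35. ] -30.0
244 260 301 343 383 [-12.   12.2 -35.1  34.8] -23.0
256 261 301 342 383 [-12.1  11.8 -34.9  35.1] -15.0
268 261 249 342 382 [-42.3  11.9 -35.3  34.9] -8.0
275 304 339 0.042 [ -0.2 -10.3   9.9]
295 302 342 0.067 [  0.1 -10.2  10.3]
315 299 344 0.087 [ -0.2 -10.5  10.2]
335 296 347 0.103 [ -0.2 -10.8  10.5]
355 293 349 0.117 [ -0.4 -11.1  10.3]
375 291 352 0.129 [ -0.2 -10.9  10.6]
395 288 354 0.139 [ -0.3 -11.1  10.5]
```

Call:
play_rows(
  motion=[
    {"angular": [0,0,0],"travel": [10,0,0.2],"grip": -1},
    {"angular": [0,0,0],"travel": [20,0,0.2],"grip": -1},
    {"angular": [0,0,0],"travel": [30,0,0.2],"grip": -1},
    {"angular": [0,0,0],"travel": [33.5,0,0.2],"grip": -1},
    {"angular": [0,0,0],"travel": [33.5,0,0.2],"grip": -1},
    {"angular": [0,0,0],"travel": [33.5,0,0.2],"grip": -1},
  ],
)

```text
t: 6.7
tcp_pos: [0.5542, 0.0497, 0.0611]
ee_rot: [0.437, 0.556, -0.436, 0.556]
contact_force: [-0.5, 0.2, -0.8]
gripper_width: 0.243
```

```bash
python3 snap.py 8 wrist side; python3 rod.py 8; python3 -c "
import cv2;p=cv2.imread('pics/side8.png')[170:290,240:410];cv2.imwrite('pics/s8crop.png',cv2.resize(p,None,fx=4,fy=4,interpolation=2))"
```

```text
6.7 [0.5542 0.0497 0.0611] [-0.54  0.22 -0.77] 0.24336802405397287
tcp gx,gy -6.760682344616839 -0.5851906320142206 [0.554211   0.04973846 0.06106834] [ 0.001 -0.004  0.    -0.002 -0.001  0.001 -0.001]
220 245 296 346 396 [-11.7  11.8 -35.3  34.9] -46.0
232 246 296 346 396 [-11.9  11.9 -35.2  35.2] -40.0
244 247 297 345 395 [-11.5  11.5 -35.2  35.1] -34.0
256 248 297 345 394 [-11.7  11.6 -35.1  35. ] -28.0
268 249 297 345 393 [-11.8  11.7 -35.   34.9] -22.0
275 304 339 0.009 [  0.1 -10.   10.2]
295 302 342 0.034 [ 0.4 -9.9 10.6]
315 299 344 0.054 [  0.1 -10.2  10.5]
335 296 348 0.071 [  0.3 -10.5  11.2]
355 294 350 0.084 [  0.3 -10.4  11. ]
375 291 352 0.096 [  0.1 -10.6  10.9]
395 288 354 0.106 [ -0.  -10.8  10.8]
```

View pics/s8crop.png

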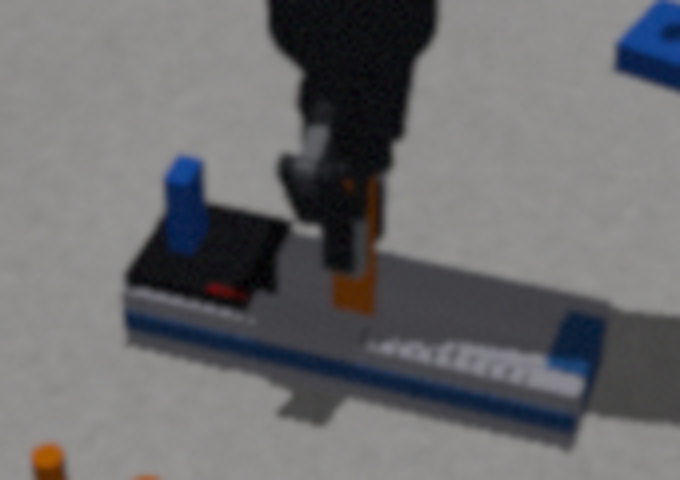

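Call:
play_rows(
  motion=[
    {"angular": [0,0,0],"travel": [1.5,0,0],"grip": -1},
    {"angular": [0,0,0],"travel": [1.5,0,0],"grip": -1},
    {"angular": [0,0,0],"travel": [1.5,0,0],"grip": -0.4},
    {"angular": [0,0,0],"travel": [1.5,0,0],"grip": 0},
    {"angular": [0,0,0],"travel": [1.5,0,0],"grip": 0.2},
    {"angular": [0,0,0],"travel": [1.5,0,0],"grip": 0.2},
  ],
)

```text
t: 7.55
tcp_pos: [0.5539, 0.0496, 0.0593]
ee_rot: [0.437, 0.556, -0.437, 0.556]
contact_force: [0.2, -0.4, -1.0]
gripper_width: 0.599
```

```bash
python3 snap.py 9 wrist ; python3 rod.py 9
```

```text
7.55 [0.5539 0.0496 0.0593] [ 0.16 -0.36 -0.97] 0.5992233181173554
tcp gx,gy -6.468733203563531 -0.5645961222727138 [0.55393263 0.04964809 0.05931675] [ 0.    -0.     0.001  0.001  0.    -0.001  0.   ]
220 244 296 346 397 [-11.6  11.7 -35.4  35. ] -46.0
232 245 296 346 396 [-11.7  11.8 -35.3  34.9] -41.0
244 246 296 346 396 [-11.9  11.9 -35.2  35.2] -35.0
256 247 297 345 395 [-11.6  11.5 -35.2  35.1] -29.0
268 248 297 345 394 [-11.7  11.6 -35.1  35. ] -23.0
275 304 339 0.008 [  0.1 -10.   10.2]
295 302 342 0.032 [ 0.4 -9.9 10.6]
315 300 344 0.052 [ 0.4 -9.8 10.5]
335 298 347 0.069 [ 0.5 -9.7 10.8]
355 295 349 0.083 [  0.3 -10.   10.7]
375 293 352 0.094 [ 0.5 -9.9 10.9]
395 292 354 0.104 [ 0.6 -9.6 10.8]
```

View pics/wrist9.png

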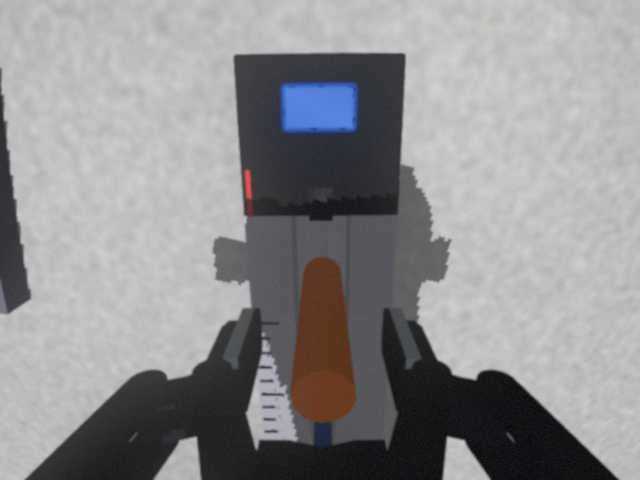

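Call:
play_rows(
  motion=[
    {"angular": [0,0,0],"travel": [-30,0,0],"grip": 0.3},
    {"angular": [0,0,0],"travel": [-70,0,0],"grip": 0.3},
    {"angular": [0,0,0],"travel": [-90,20,0],"grip": 0.3},
    {"angular": [0,0,0],"travel": [-90,65,0],"grip": -1},
    {"angular": [0,0,0],"travel": [-90,105,0],"grip": -1},
    {"angular": [0,0,0],"travel": [-90,120,0],"grip": -1},
    {"angular": [0,0,0],"travel": [-90,120,0],"grip": -1},
    {"angular": [0,0,0],"travel": [-90,120,0],"grip": -1},
  ],
)

```text
t: 8.6
tcp_pos: [0.6696, 0.0779, 0.149]
ee_rot: [0.436, 0.556, -0.437, 0.556]
contact_force: [0.1, 0.1, -0.2]
gripper_width: -0.001
```

```bash
python3 snap.py 10 wrist scene side ; python3 rod.py 10|head -1;  python3 -c "
import cv2;p=cv2.imread('pics/side10.png')[170:290,240:410];cv2.imwrite('pics/s10crop.png',cv2.resize(p,None,fx=4,fy=4,interpolation=2))"
```

```text
8.6 [0.6696 0.0779 0.149 ] [ 0.13  0.1  -0.21] -0.0013287440286739625
tcp gx,gy -125.50792499073333 -0.12914362448936928 [0.66956591 0.07792286 0.14902659] [ 0.002 -0.011  0.002  0.006 -0.001 -0.001  0.   ]
```

View pics/s10crop.png

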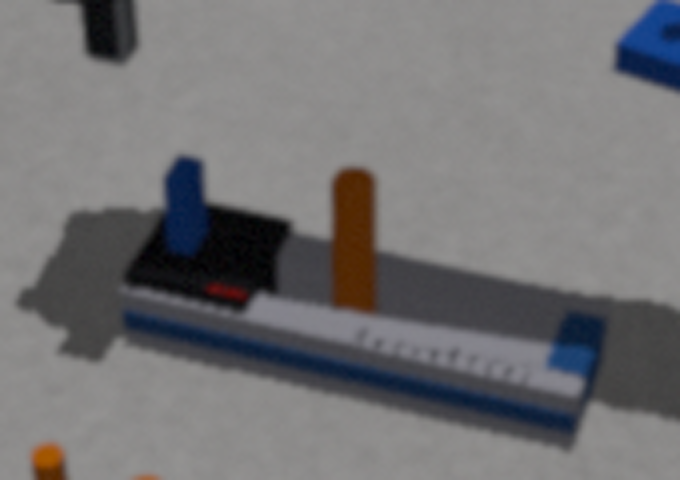

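View pics/wrist10.png

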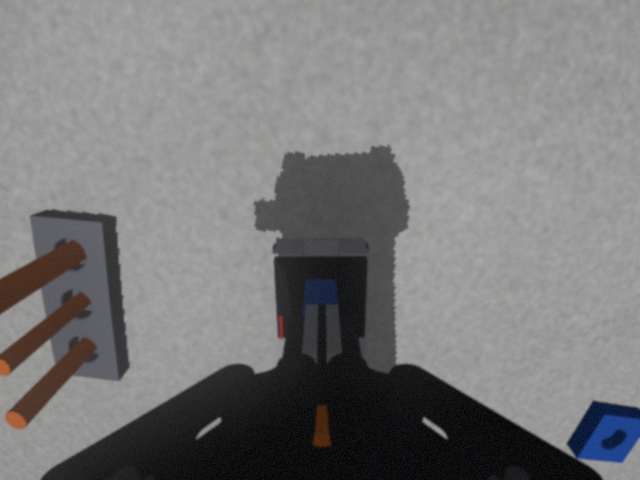

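Call:
play_rows(
  motion=[
    {"angular": [0,0,0],"travel": [45,0,0],"grip": -1},
    {"angular": [0,0,0],"travel": [80,0,0],"grip": -1},
    {"angular": [0,0,0],"travel": [91,0,0],"grip": -1},
    {"angular": [0,0,0],"travel": [91,0,0],"grip": -1},
    {"angular": [0,0,0],"travel": [91,0,0],"grip": -1},
  ],
)

```text
t: 9.38
tcp_pos: [0.6718, 0.0785, 0.0602]
ee_rot: [0.437, 0.555, -0.436, 0.557]
contact_force: [0.3, -0.3, -0.1]
gripper_width: -0.004
```

```bash
python3 snap.py 11 wrist side ; python3 rod.py 11|head -1;  python3 -c "
import cv2;p=cv2.imread('pics/side11.png')[170:290,240:410];cv2.imwrite('pics/s11crop.png',cv2.resize(p,None,fx=4,fy=4,interpolation=2))"
```

```text
9.375 [0.6718 0.0785 0.0602] [ 0.34 -0.27 -0.07] -0.0035305442934507394
tcp gx,gy -127.76597478697305 -0.12674565360528492 [0.67175794 0.07846489 0.06018301] [ 0.001 -0.005 -0.001 -0.001 -0.    -0.001 -0.   ]
```

View pics/s11crop.png

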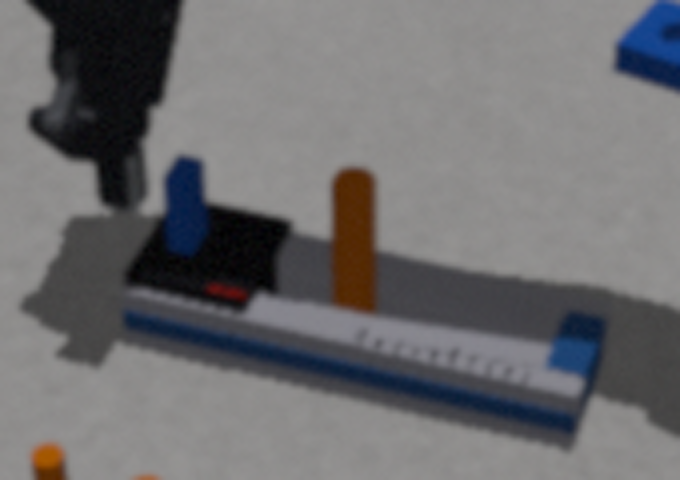

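View pics/wrist11.png

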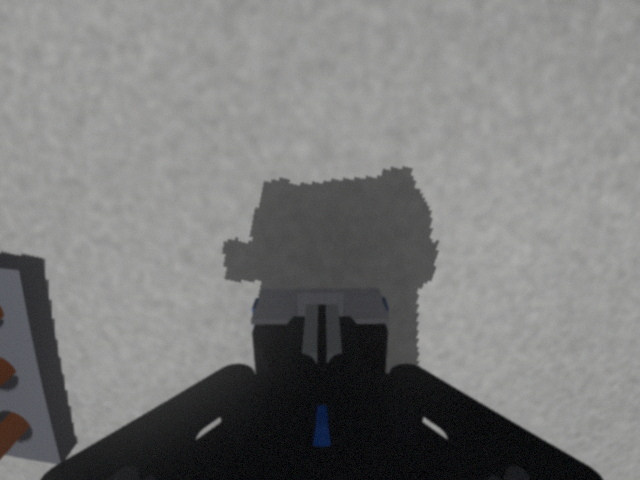

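Call:
play_rows(
  motion=[
    {"angular": [0,0,0],"travel": [0,-6,0],"grip": -1},
    {"angular": [0,0,0],"travel": [0,-12,0],"grip": -1},
    {"angular": [0,0,0],"travel": [0,-17,0],"grip": -1},
    {"angular": [0,0,0],"travel": [0,-22,0],"grip": -1},
    {"angular": [0,0,0],"travel": [0,-27,0],"grip": -1},
    {"angular": [0,0,0],"travel": [0,-32,0],"grip": -1},
    {"angular": [0,0,0],"travel": [0,-36,0],"grip": -1},
    {"angular": [0,0,0],"travel": [0,-40,0],"grip": -1},
  ],
)

```text
t: 10.48
tcp_pos: [0.6317, 0.0685, 0.0585]
ee_rot: [0.437, 0.556, -0.437, 0.556]
contact_force: [1.6, -0.1, 1.8]
gripper_width: 0.001
```

```bash
python3 snap.py 12 side ; cp side12.pkl wrist12.pkl; python3 rod.py 12|head -1;  python3 -c "
import cv2;p=cv2.imread('pics/side12.png')[170:290,240:410];cv2.imwrite('pics/s12crop.png',cv2.resize(p,None,fx=4,fy=4,interpolation=2))"
```

```text
10.475 [0.6317 0.0685 0.0585] [ 1.59 -0.13  1.84] 0.0009311308718303995
tcp gx,gy -86.4625320336599 -0.09564272555324985 [0.63168018 0.06847748 0.05851579] [ 0.013 -0.039 -0.003  0.08  -0.002 -0.038 -0.   ]
```

View pics/s12crop.png

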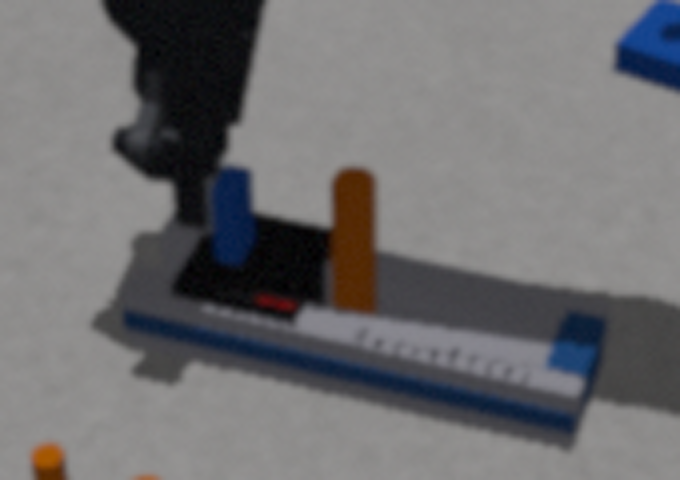

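Call:
play_rows(
  motion=[
    {"angular": [0,0,0],"travel": [0,-3,0],"grip": -1},
    {"angular": [0,0,0],"travel": [0,-6,0],"grip": -1},
    {"angular": [0,0,0],"travel": [0,-10,0],"grip": -1},
    {"angular": [0,0,0],"travel": [0,-14,0],"grip": -1},
    {"angular": [0,0,0],"travel": [0,-18,0],"grip": -1},
    {"angular": [0,0,0],"travel": [0,-22,0],"grip": -1},
    {"angular": [0,0,0],"travel": [0,-26,0],"grip": -1},
    {"angular": [0,0,0],"travel": [0,-30,0],"grip": -1},
  ],
)

```text
t: 11.52
tcp_pos: [0.6023, 0.0614, 0.0583]
ee_rot: [0.437, 0.556, -0.437, 0.556]
contact_force: [1.5, -1.7, 1.3]
gripper_width: 0.002
```

```bash
python3 snap.py 13 side wrist; python3 rod.py 13|head -1;  python3 -c "
import cv2;p=cv2.imread('pics/side13.png')[170:290,240:410];cv2.imwrite('pics/s13crop.png',cv2.resize(p,None,fx=4,fy=4,interpolation=2))"
```

```text
11.525 [0.6023 0.0614 0.0583] [ 1.52 -1.66  1.27] 0.0019886344146070973
tcp gx,gy -56.213497546664556 -0.3411310462605148 [0.60226412 0.06142344 0.05833362] [ 0.012 -0.04  -0.005  0.077 -0.001 -0.036 -0.001]
```

View pics/s13crop.png

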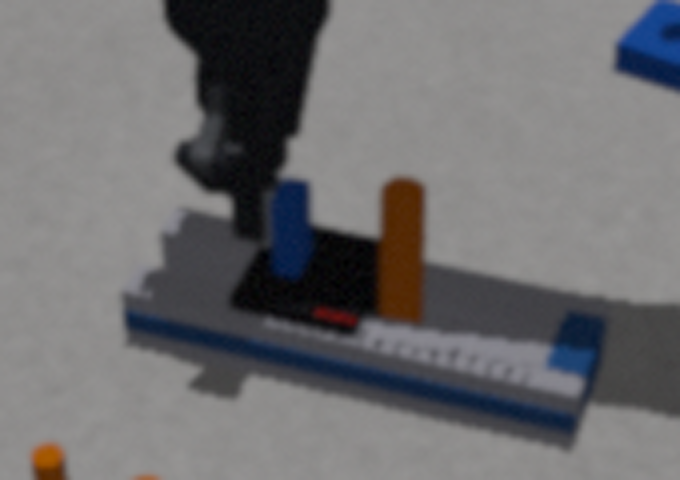

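Call:
play_rows(
  motion=[
    {"angular": [0,0,0],"travel": [0,-2,0],"grip": -1},
    {"angular": [0,0,0],"travel": [0,-4,0],"grip": -1},
    {"angular": [0,0,0],"travel": [0,-6,0],"grip": -1},
    {"angular": [0,0,0],"travel": [0,-8,0],"grip": -1},
    {"angular": [0,0,0],"travel": [0,-9,0],"grip": -1},
    {"angular": [0,0,0],"travel": [0,-10,0],"grip": -1},
    {"angular": [0,0,0],"travel": [0,-10,0],"grip": -1},
  ],
)

```text
t: 12.5
tcp_pos: [0.5925, 0.0593, 0.0583]
ee_rot: [0.436, 0.556, -0.437, 0.556]
contact_force: [1.4, 0.8, -1.0]
gripper_width: -0.001
```

```bash
python3 snap.py 14 side wrist; python3 rod.py 14|head -1;  python3 -c "
import cv2;p=cv2.imread('pics/side14.png')[170:290,240:410];cv2.imwrite('pics/s14crop.png',cv2.resize(p,None,fx=4,fy=4,interpolation=2))"
```

```text
12.5 [0.5925 0.0593 0.0583] [ 1.43  0.79 -1.02] -0.000805423545013513
tcp gx,gy -46.211362608128745 -0.6454583347592007 [0.59248361 0.05930752 0.05826068] [ 0.001  0.001  0.001 -0.002  0.001  0.004  0.002]
```

View pics/s14crop.png

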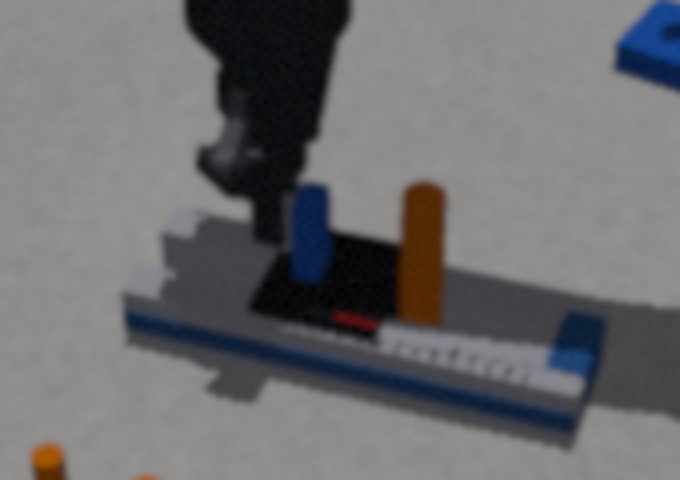

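Call:
play_rows(
  motion=[
    {"angular": [0,0,0],"travel": [0,-1,0],"grip": -1},
    {"angular": [0,0,0],"travel": [0,-2,0],"grip": -1},
    {"angular": [0,0,0],"travel": [0,-3,0],"grip": -1},
    {"angular": [0,0,0],"travel": [0,-3,0],"grip": -1},
    {"angular": [0,0,0],"travel": [0,-3,0],"grip": -1},
  ],
)

```text
t: 13.22
tcp_pos: [0.5898, 0.0585, 0.0584]
ee_rot: [0.437, 0.556, -0.437, 0.556]
contact_force: [1.0, 2.0, -1.3]
gripper_width: 0.001
```

Call:
play_rows(
  motion=[
    {"angular": [0,0,0],"travel": [0,-1,0],"grip": -1},
    {"angular": [0,0,0],"travel": [0,-1,0],"grip": -1},
    {"angular": [0,0,0],"travel": [0,-1,0],"grip": -1},
  ],
)

```text
t: 13.6
tcp_pos: [0.5889, 0.0583, 0.0583]
ee_rot: [0.437, 0.556, -0.437, 0.556]
contact_force: [1.5, 1.6, -0.9]
gripper_width: -0.002
```

Call:
play_rows(
  motion=[
    {"angular": [0,0,0],"travel": [0,-0.5,0],"grip": -1},
    {"angular": [0,0,0],"travel": [0,-1,0],"grip": -1},
    {"angular": [0,0,0],"travel": [0,-1,0],"grip": -1},
  ],
)

```text
t: 13.98
tcp_pos: [0.5879, 0.058, 0.0584]
ee_rot: [0.437, 0.556, -0.437, 0.556]
contact_force: [1.9, 1.8, -0.9]
gripper_width: 0.003
```

Call:
play_rows(
  motion=[
    {"angular": [0,0,0],"travel": [0,-0.5,0],"grip": -1},
    {"angular": [0,0,0],"travel": [0,-1,0],"grip": -1},
    {"angular": [0,0,0],"travel": [0,-1,0],"grip": -1},
  ],
)

```text
t: 14.35
tcp_pos: [0.5869, 0.0578, 0.0583]
ee_rot: [0.437, 0.556, -0.437, 0.556]
contact_force: [1.5, 1.6, 0.1]
gripper_width: -0.003
```

Call:
play_rows(
  motion=[
    {"angular": [0,0,0],"travel": [0,-0.5,0],"grip": -1},
    {"angular": [0,0,0],"travel": [0,-1,0],"grip": -1},
    {"angular": [0,0,0],"travel": [0,-1,0],"grip": -1},
  ],
)

```text
t: 14.72
tcp_pos: [0.5859, 0.0575, 0.0583]
ee_rot: [0.437, 0.556, -0.437, 0.556]
contact_force: [1.2, 2.1, -0.6]
gripper_width: 0.0
```

```bash
python3 snap.py 15 side wrist; python3 rod.py 15|head -1;  python3 -c "
import cv2;p=cv2.imread('pics/side15.png')[170:290,240:410];cv2.imwrite('pics/s15crop.png',cv2.resize(p,None,fx=4,fy=4,interpolation=2))"
```

```text
14.725 [0.5859 0.0575 0.0583] [ 1.24  2.08 -0.59] 0.00024508177900263537
tcp gx,gy -39.41748889500041 -0.465478151473422 [0.5859335  0.05749502 0.05833739] [0.    0.    0.    0.001 0.    0.001 0.001]
```

View pics/s15crop.png

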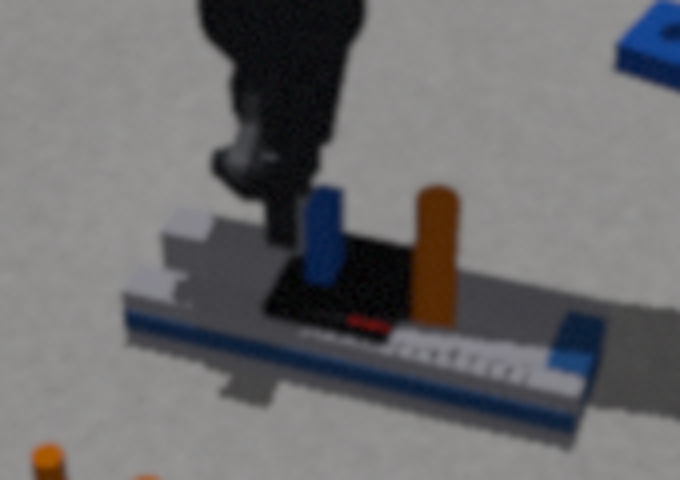

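Call:
play_rows(
  motion=[
    {"angular": [0,0,0],"travel": [0,-0.5,0],"grip": -1},
    {"angular": [0,0,0],"travel": [0,-1,0],"grip": -1},
    {"angular": [0,0,0],"travel": [0,-1,0],"grip": -1},
  ],
)

```text
t: 15.2
tcp_pos: [0.5852, 0.0573, 0.0583]
ee_rot: [0.437, 0.556, -0.436, 0.556]
contact_force: [2.3, 2.4, -1.4]
gripper_width: -0.006
```

Call:
play_rows(
  motion=[
    {"angular": [0,0,0],"travel": [0,-0.5,0],"grip": -1},
    {"angular": [0,0,0],"travel": [0,-1,0],"grip": -1},
    {"angular": [0,0,0],"travel": [0,-1,0],"grip": -1},
  ],
)

```text
t: 15.58
tcp_pos: [0.5849, 0.0573, 0.0584]
ee_rot: [0.437, 0.556, -0.436, 0.557]
contact_force: [4.7, 2.1, -1.6]
gripper_width: 0.005
```

Call:
play_rows(
  motion=[
    {"angular": [0,0,0],"travel": [0,-0.5,0],"grip": -1},
    {"angular": [0,0,0],"travel": [0,-1,0],"grip": -1},
    {"angular": [0,0,0],"travel": [0,-1,0],"grip": -1},
  ],
)

```text
t: 15.95
tcp_pos: [0.5848, 0.0573, 0.0585]
ee_rot: [0.438, 0.555, -0.435, 0.557]
contact_force: [6.8, 2.7, -5.6]
gripper_width: 0.002
```

Call:
play_rows(
  motion=[
    {"angular": [0,0,0],"travel": [0,-0.5,0],"grip": -1},
    {"angular": [0,0,0],"travel": [0,-0.8,0],"grip": -1},
    {"angular": [0,0,0],"travel": [0,-0.8,0],"grip": -1},
    {"angular": [0,0,0],"travel": [0,-0.8,0],"grip": -1},
  ],
)

```text
t: 16.45
tcp_pos: [0.5847, 0.0573, 0.0585]
ee_rot: [0.438, 0.555, -0.435, 0.557]
contact_force: [7.0, 3.1, -6.2]
gripper_width: -0.001
```

```bash
python3 snap.py 16 side wrist; python3 rod.py 16|head -1;  python3 -c "
import cv2;p=cv2.imread('pics/side16.png')[170:290,240:410];cv2.imwrite('pics/s16crop.png',cv2.resize(p,None,fx=4,fy=4,interpolation=2))"
```

```text
16.45 [0.5847 0.0573 0.0585] [ 7.03  3.08 -6.18] -0.001460385534455557
tcp gx,gy -38.14482100172511 -0.5591305940085212 [0.58467579 0.0572791  0.05851862] [-0.001  0.002  0.002 -0.002 -0.001  0.001  0.   ]
```

View pics/s16crop.png

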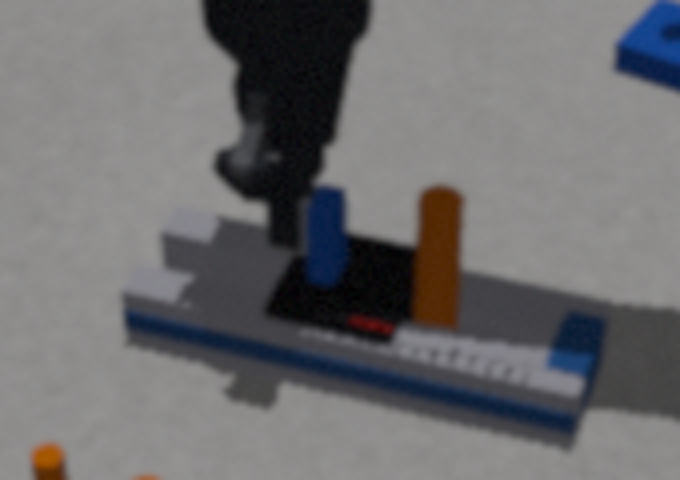

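Call:
play_rows(
  motion=[
    {"angular": [0,0,0],"travel": [0,1,0],"grip": -1},
    {"angular": [0,0,0],"travel": [0,3,0],"grip": -1},
    {"angular": [0,0,0],"travel": [0,7,0],"grip": -1},
    {"angular": [0,0,0],"travel": [0,15,0],"grip": -1},
    {"angular": [0,0,0],"travel": [-30,25,0],"grip": -1},
    {"angular": [0,0,0],"travel": [-80,35,0],"grip": -1},
    {"angular": [0,0,0],"travel": [-130,50,0],"grip": -1},
    {"angular": [0,0,0],"travel": [-150,60,0],"grip": -1},
  ],
)

```text
t: 17.55
tcp_pos: [0.6426, 0.0711, 0.2121]
ee_rot: [0.438, 0.555, -0.435, 0.557]
contact_force: [-0.2, -0.3, -0.5]
gripper_width: -0.0
```

Call:
play_rows(
  motion=[
    {"angular": [0,0,0],"travel": [0,-40,0],"grip": -1},
    {"angular": [0,0,0],"travel": [0,-80,0],"grip": -1},
    {"angular": [0,0,0],"travel": [0,-100,0],"grip": -1},
    {"angular": [0,0,0],"travel": [0,-100,0],"grip": -1},
    {"angular": [0,0,0],"travel": [0,-100,0],"grip": -1},
  ],
)

```text
t: 18.18
tcp_pos: [0.5443, 0.0472, 0.2085]
ee_rot: [0.437, 0.556, -0.436, 0.556]
contact_force: [-0.5, 0.3, 0.6]
gripper_width: 0.001
```

```bash
python3 snap.py 17 wrist side scene; python3 rod.py 17|head -1;  python3 -c "
import cv2;p=cv2.imread('pics/side17.png')[170:290,240:410];cv2.imwrite('pics/s17crop.png',cv2.resize(p,None,fx=4,fy=4,interpolation=2))"
```

```text
18.175 [0.5443 0.0472 0.2085] [-0.5   0.27  0.56] 0.0009634672541631847
tcp gx,gy 3.4895432216062687 -0.500271520255431 [0.54428356 0.04718497 0.20852081] [-0.003  0.01  -0.001 -0.009 -0.002 -0.003 -0.   ]
```

View pics/s17crop.png

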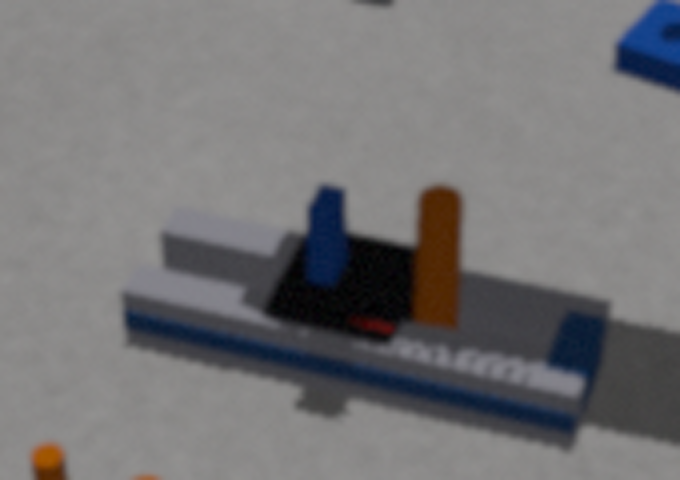

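View pics/wrist17.png

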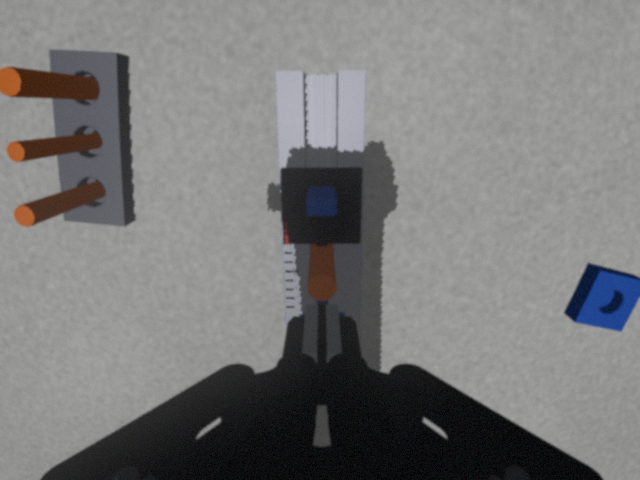

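```bash
python3 - <<'E'
from h import *
import pickle
i,p,d,s=pickle.load(open("wrist17.pkl","rb")); H=hsv(p); C=cloud(i,d)
a=np.radians(13.95); dx=np.array([-np.cos(a),-np.sin(a)]); dy=np.array([np.sin(a),-np.cos(a)]); pc=np.array([.6273,.0676])
g=lambda W:np.c_[(W[:,:2]-pc)@dx*1000-82,(W[:,:2]-pc)@dy*1000-.3]
win=np.zeros((480,640),bool); win[55:320,265:375]=1
m=win&(abs(C[...,2]-.036)<.004); q=g(plane(i,np.argwhere(m)[:,::-1],.036)); print("gauge wide end gx",q[:,0].min(),"y",q[:,1].min(),q[:,1].max())
m=win&(abs(C[...,2]-.046)<.0035); mm=max(blobs(m,100),key=lambda b:b[1][4])[0]; q=g(plane(i,np.argwhere(mm)[:,::-1],.046)); print("plate gx",q[:,0].min(),q[:,0].max(),"-> face",q[:,0].max()+2)
org=win&((H[...,0]<20)|(H[...,0]>175))&(H[...,1]>130)&(H[...,2]>40)
mt=org&(abs(C[...,2]-.106)<.005); vu=np.argwhere(mt); print("top rows",vu.min(0),vu.max(0)); q=g(plane(i,vu[:,::-1],.106)); print("rod top gx",q.min(0),q.max(0),(q.min(0)+q.max(0))/2)
for r in range(245,285,8):
    c=np.where(org[r])[0]; zz=C[r,c,2]; k=len(c)//2
    print(r,c.min(),c.max(),zz[k].round(3), g(C[r,c[k]][None]).round(1))
for n in ("scene","side"):
    i,p,d,s=pickle.load(open(n+"17.pkl","rb")); f=np.load(n+"0.npz")
    for k,(pp,dd) in {"before":(f['p'],f['d']),"after":(p,d)}.items():
        H=hsv(pp); org=(H[...,0]>3)&(H[...,0]<22)&(H[...,1]>120)&(H[...,2]>40); org[:, :150]=0;org[:,440:]=0; org[:135]=0
        print(n,k,[b[1].tolist() for b in blobs(org,60)])
E
```

```text
gauge wide end gx -115.99986071114407 y -35.71436154294065 35.4500667029109
plate gx -42.22596476472787 33.022400293966925 -> face 35.022400293966925
top rows [272 309] [299 335]
rod top gx [23.34523936 -8.91081883] [44.62626787  9.76489255] [33.98575361  0.42703686]
245 312 331 0.038 [[26.6  5.8]]
253 313 331 0.063 [[25.   1.3]]
261 312 332 0.081 [[24.9  1.3]]
269 313 333 0.098 [[24.6  1.9]]
277 310 334 0.106 [[27.3  0.5]]
scene before [[354, 185, 8, 27, 143], [367, 195, 8, 26, 113], [379, 204, 11, 27, 173], [170, 299, 19, 26, 228]]
scene after [[354, 185, 8, 27, 142], [367, 195, 8, 26, 114], [379, 204, 11, 27, 173], [284, 226, 9, 24, 166]]
side before [[407, 145, 12, 36, 251], [223, 272, 18, 44, 431], [248, 281, 13, 44, 307], [272, 289, 13, 45, 387]]
side after [[343, 217, 12, 35, 351], [223, 272, 18, 44, 430], [248, 281, 13, 44, 303], [272, 289, 13, 45, 385]]
```

```bash
python3 -c "
from rig import arm
arm.close_job(); s=arm.read_state(); print(s['t'],s['contact_force'])"
```

```text
the job is handed in; nothing more can be done
the job is handed in; nothing more can be done
```

The rod from the blue stand is wedged upright between the jaws with the follower pushed up against it. I handed the job in at about 18.5 s of the 58 s allowed; no verdict was reported.

**What I did:** I gripped the rod at 20 N, with the gripper open about 20.8 mm on it. I stood it in the wide part of the slot at about gauge x = -6 mm and let go. Then I pushed the knob from behind with the shut fingers, in steps of 1 mm or less towards the end. The rod stopped and the push rose to about 7.5 N, of which about 1.5 N is the follower's own friction. I then backed the gripper off and lifted it clear.

**Last checks:**
- **Rod:** its centre is at gauge x of about 34 to 35 mm, y of about 0.4 mm, and it stands upright. For a rod of about 21 mm the wedge window is 33.0 to 43.5 mm, so it is inside but nearer the low end.
- **Follower:** its face is at about 24 to 25 mm, level with the back of the rod, so they touch to within about 1 mm.
- **Spares and robot:** the spare rods are in the same pixel positions as at the start. The arm is clear of everything, with no contact force beyond noise.
- **Bottle:** I did not measure it again at the end. The arm never went near it.

**Disagreements:**
- The front edge of the follower's plate was spoilt by rod pixels and gave a face reading of 35 mm. I took the face from the plate's rear edge instead.
- The gauge origin was about 1 mm off between views.

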